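# Take up the slack in the supply holder

## Robot

A 6-joint arm with a two-finger parallel gripper is mounted at the origin on a cart in front of the work surface, level with it; the furniture and walls round the work are solid. World frame = base frame: x ahead of the robot, y to its left, z up, the work surface at z = 0. Lengths are in m, angles in rad, forces in N, time in s.
With the tool pointing down it reaches from about 0.425 to 0.95 m from the base axis. Payload 3.5 kg.
Tool frame: the origin (TCP) lies at the very end of the fingers, on their centre line; the grasp point (between the pads) lies 19 mm behind it; z points along the fingers, y is the line along which they close (so a half turn about z gives the same grasp; the last joint's range is limited). The gripper opens to 85 mm and grips with 20 to 120 N. Pads are 22 mm wide; open, the fingers measure 114 mm over their backs; the gripper's body (76 mm by 85 mm) begins 54 mm behind the grasp point. The pads swing forward as they close: fully open they stand 13 mm farther back than shut.
Start: joints at [-1.401, 0.286, 1.577, -0, 1.279, -0.15], TCP at [0.212, -0.641, 0.231] pointing down, gripper open.
Joint ranges: [-2.77, 2.77], [-0.9, 2.22], [0.21, 2.48], [-1.53, 4.67], [0.24, 2.81], [-2.84, 2.84]. Speed limits (rad/s): [2.79, 2.79, 3.14, 3.14, 3.14, 3.14].

## Interface

Orientations are given as a unit quaternion [x, y, z, w].
In Python, from rig import ctrl, viewer, finder gives the robot as it stands.
- The arm moves only by the tool apply_moves, never from a script. Its argument "increments" is text: rows parted by semicolons, each of 5 numbers parted by spaces: the closure, from 0 (fully open) to 1 (shut), then the shift along the world's x, y, z normalised to -1 to 1, where 1 is 10 cm, then the turn about the world's z normalised to -1 to 1, where 1 is pi/4 rad. In form: grip x y z spin; .... A call has 1 to 20 rows; each row is the pose to reach, as a shift and turn from the pose commanded when the call began; what a row does not reach only later rows make up. A row lasts 1/8 s, in which the tool goes at most 62.5 mm and 10.7 degrees, less where a joint would pass 70% of its speed; a pose out of reach is approached as far as the arm can. A call with a number of a shift or a turn outside -1 to 1 is refused whole. A call with a gripper value outside its range is refused whole. The fingers move at their own pace and stop on an object; "force" is the grip in N (left out, the last holds). Time passes only in rows, so rows that repeat a pose let the fingers close. It gives the time, the measured TCP pose, the force, the opening and the grip force at its end, in the units of the state.
- ctrl.state(): the state, without advancing time (a new reading comes with each control period).
- viewer.read_camera(name): name is "scene" or "top" or "wrist"; returns the picture (384x512x3 uint8, blue, green, red); there is no depth.
- viewer.calibration(name): a dict with "fx", "fy", "cx", "cy" (pixels), "k1" (the pictures are not rectified: a ray, as slopes to the right and down, at radius r is drawn at 1 + k1 r^2 times it, then the intrinsics apply), "R" (3x3) and "t" (3): a world point X has camera coordinates R X + t. Camera axes: x right, y down, z forward; pixel columns grow to the right and rows downward; lengths in m; the calibration is good to about 2 mm. A picture is of the moment at which its call begins: read the wrist's pose just before it. calibration takes no time and is no camera call; for the wrist camera it gives the pose at the moment of the call.
- ctrl.job_done(): hands the job in; it is judged then, once.
Trained networks look in the newest picture that a camera, given by its name, has taken for a name from the list of things; names that differ only in an ending like _2 or _b are one class to them, and where a whole thing is asked for, a point or a joint stands for the part that bears it (a point fixed in the world has none). Each returns a list of dicts, best first, with "conf" (0 to 1); they miss things now and then, are a little off and sometimes report something else, mostly with a low value. They report only what shows in the picture. A call takes as long as a camera call. They do not tell look-alikes from the thing itself.
- finder.outline_of(thing, camera): "region" (384x512 bool, what is visible of it) and "location" ([column, row] in pixels, amid what is visible of it).
The state is a dict: "t": time; "qpos": joint angles; "joint_velocities": joint speeds; "tau": joint torques, N m; "tcp_pos": TCP position; "orientation": TCP orientation; "contact_force": force on the tool from outside, world axes, zero at the start; "torque": the same for the moment, N m; "finger_gap": opening from 0.0 (shut) to 1.0 (fully open); "finger_force": force on a finger pad.
Only numpy, scipy, OpenCV 4.12 (cv2) and the standard library are available. Lean on these libraries where they do the work, as an engineer would, in place of code of your own. Each camera call takes 0.05 s, during which the arm holds its last target. There are 200 camera calls.

## Task

The box of wipes in the supply holder has slack between it and the steel end plate. Gauge the gap with the coloured spacers (yellow is thinnest, then blue, then green): leave the thickest one that fits standing in the gap, right down on the holder's floor and about midway along the box.

Things in the scene. Friction and masses are not known exactly. Their poses are not given: they have to be found in the camera images.
- box_face (a point): Fixed white holder, base 130x162x5 mm, with a white-green box of wipes (105 mm long, 63 thick, top 64 above the worktop) held in it. Point: on the gap's floor (5 mm above the worktop), middle of the box's side that faces the gap. x along box and gap, +y from the gap into the box, z up. Gap on the -y side, open above and at both ends.
- plate_face (a point): Fixed upright steel end plate parallel to the box, 110 mm long, top 72 mm above the worktop, lip bent outward. Point: on the gap's floor, middle of the face towards the box; axes as box_face. Gap width = its distance from box_face, set to about 46 or about 64 mm (+-2). The unused row of black index holes in the floor is flat and means nothing.
- blue_spacer_center (a point): Blue spacer, middle one of three, standing on the worktop. Point: its centre, 53 mm above its foot. x along the length, y across the thickness, z up. Block 60 long, 36 thick, 64 high (mm), foot tapered 5 mm a side; on its top a grey grip tab 44 long (x), 14 thick (y), 11 to 53 mm above the point. 0.08 to 0.17 kg.
- green_spacer_center (a point): Green spacer, thickest of three. Point: its centre, 53 mm above its foot. x along the length, y across the thickness, z up. Block 60 long, 54 thick, 64 high (mm), foot tapered 5 mm a side; on its top a grey grip tab 44 long (x), 14 thick (y), 11 to 53 mm above the point. 0.08 to 0.17 kg. A third, yellow one, 18 mm thick, stands by: slack at either setting.
There are look-alikes about, which are no part of the job. There is more than one size of the part that bears box_face; the job needs the larger.

How it is judged:
At the end, for the whole second after the job is handed in: The thickest spacer that fits (blue in the 46 mm gap, green in the 64 mm gap) stands between box and end plate, right down on the holder's floor (within 5 mm), upright within 7 degrees, its centre within 25 mm of the middle of the box's length, released and staying so (((y of plate_face in the frame of box_face above -0.055 m and x of blue_spacer_center in the frame of box_face between -0.025 and 0.025 m and y of blue_spacer_center in the frame of box_face between -0.036 and -0.01 m and z of blue_spacer_center in the frame of box_face between 0.047 and 0.058 m and angle between blue_spacer_center's own z axis and vertical below 0.12 rad) or (y of plate_face in the frame of box_face below -0.055 m and x of green_spacer_center in the frame of box_face between -0.025 and 0.025 m and y of green_spacer_center in the frame of box_face between -0.042 and -0.022 m and z of green_spacer_center in the frame of box_face between 0.047 and 0.058 m and angle between green_spacer_center's own z axis and vertical below 0.12 rad))); the robot touches nothing.
It also fails if it takes over 48 s, if anything falls off the work surface, if the arm or the gripper's body presses on something with over 40 N, if the wrist force passes 120 N, or if a joint passes its speed limit or range.

## Working session

There is one attempt and no reset: what is moved stays moved. The work goes in short steps, Python scripts to look and compute and a tool call to move; the robot and the scene stay as the last step left them, time stands still between calls to the robot, and variables do not carry over. Pictures are saved under pics/ and viewed, at most 10 in all, crops included, and the job is handed in when it is done.

Besides the shell and the picture viewer there is one more tool, called after "Call:" as name(argument=value, ...), one argument or row to a line, values as JSON. apply_moves: Moves the arm, as the interface text tells. Its arguments: {"type":"object","properties":{"increments":{"type":"string"},"force":{"type":"number"}},"required":["increments"]}

```bash
mkdir -p pics; cat > h.py <<'E'
import numpy as np, cv2
from rig import ctrl, viewer, finder
E
python3 - <<'E'
from h import *
for c in ("scene","top"):
    im=viewer.read_camera(c); cv2.imwrite(f"pics/{c}0.png",im)
    k=viewer.calibration(c); print(c,{a:np.round(v,4).tolist() for a,v in k.items()})
    for th in ("box_face","blue_spacer_center","green_spacer_center"):
        for d in finder.outline_of(th,c): print(th,round(d["conf"],2),np.round(d["location"]),d["region"].sum())
s=ctrl.state();print(s)
a=cv2.imread("pics/scene0.png");b=cv2.imread("pics/top0.png")
E
```

```text
scene {'fx': 348.969, 'fy': 348.969, 'cx': 257.4659, 'cy': 196.3583, 'k1': -0.0189, 'R': [[-0.8757, -0.4826, -0.0147], [-0.2098, 0.4078, -0.8886], [0.4348, -0.7751, -0.4584]], 't': [0.5419, 0.1073, 1.068]}
box_face 0.98 [246. 216.] 1256
box_face 0.86 [173. 302.] 1785
box_face 0.65 [304. 174.] 493
blue_spacer_center 0.56 [246. 216.] 1221
blue_spacer_center 0.48 [300. 160.] 253
green_spacer_center 0.59 [304. 173.] 456
top {'fx': 464.7617, 'fy': 464.7617, 'cx': 260.9569, 'cy': 189.9654, 'k1': -0.0865, 'R': [[0.0239, -0.9997, 0.0005], [-0.9972, -0.0239, -0.0705], [0.0705, 0.0012, -0.9975]], 't': [0.1335, 0.5307, 1.4424]}
box_face 0.81 [115. 194.] 1093
box_face 0.66 [246. 186.] 2024
blue_spacer_center 0.88 [372. 190.] 302
green_spacer_center 0.84 [347. 210.] 362
{'t': 0.4, 'qpos': array([-1.40101381e+00,  2.86382645e-01,  1.57690844e+00,  3.27653448e-06,
        1.27859282e+00, -1.50002496e-01]), 'joint_velocities': array([ 0.00081592, -0.00042462, -0.00130825, -0.00010383,  0.00139562,
       -0.00064474]), 'tau': array([ 4.24052473e-05, -4.05287075e+01, -2.92352808e+01, -1.15260377e-04,
        2.04677781e-03,  3.28788687e-06]), 'tcp_pos': array([ 0.21220444, -0.64066855,  0.23115669]), 'orientation': array([ 9.87244468e-01,  1.59211618e-01,  1.28471523e-07, -1.45633094e-04]), 'contact_force': array([-0.20499859, -0.19565171,  0.81602073]), 'torque': array([-0.04963983,  0.00891535,  0.06190398]), 'finger_force': 0.0, 'finger_gap': 1.005794477433722}
```

```bash
python3 - <<'E'
import cv2
b=cv2.imread("pics/top0.png")
cv2.imwrite("pics/topz.png",cv2.resize(b[110:290,60:460],None,fx=2,fy=2,interpolation=cv2.INTER_CUBIC))
E
```

```text
(no output)
```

View pics/scene0.png

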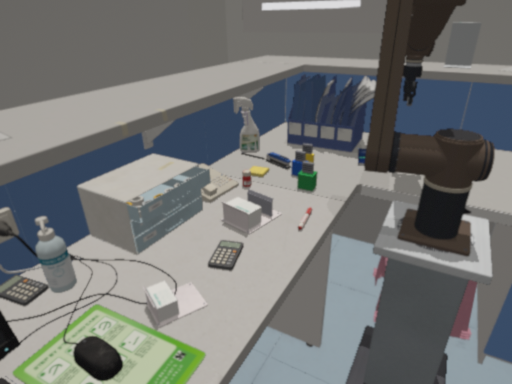

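View pics/topz.png

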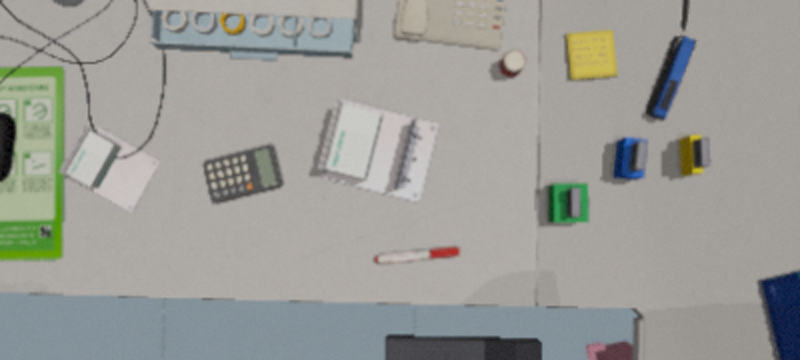

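Scene: the larger holder is at top px (~246,186), with its box left and its plate right. Spacers: green (~345,211), blue (~375,189), yellow (~408,187). The smaller holder at (~115,194) is the look-alike. Next, coarse world positions, using zoomed-picture pixels.

```bash
cat >> h.py <<'E'
def K(k): return np.array([[k["fx"],0,k["cx"]],[0,k["fy"],k["cy"]],[0,0,1]]), np.array([k["k1"],0,0,0,0])
def world(k,uv,z):
    M,d=K(k); p=cv2.undistortPoints(np.array(uv,float).reshape(-1,1,2),M,d)[:,0]
    R=np.array(k["R"]);t=np.array(k["t"]); C=-R.T@t
    r=np.c_[p,np.ones(len(p))]@R
    return C+r*((np.array(z)-C[2])/r[:,2])[:,None]
def pix(k,X):
    M,d=K(k); return cv2.projectPoints(np.array(X,float).reshape(-1,1,3),cv2.Rodrigues(np.array(k["R"]))[0],np.array(k["t"],float),M,d)[0][:,0]
E
python3 - <<'E'
from h import *
k=viewer.calibration("top")
z=lambda l:[(60+a/2,110+b/2) for a,b in l]
print("box top corners",np.round(world(k,z([(342,104),(383,113),(370,181),(328,172)]),[.064]*4),3))
print("plate top ends",np.round(world(k,z([(416,121),(402,190)]),[.072]*2),3))
print("tabs g,b,y",np.round(world(k,z([(574,203),(638,154),(702,153)]),[.106]*3),3))
print(np.round(world(k,z([(574,188),(574,217),(641,139),(635,169)]),[.106]*4),3))
w=viewer.calibration("wrist");print({a:np.round(v,3).tolist() for a,v in w.items()})
E
```

```text
box top corners [[0.608 0.24  0.064]
 [0.595 0.177 0.064]
 [0.491 0.194 0.064]
 [0.503 0.258 0.064]]
plate top ends [[0.583 0.126 0.072]
 [0.478 0.145 0.072]]
tabs g,b,y [[ 0.463 -0.11   0.106]
 [ 0.538 -0.205  0.106]
 [ 0.542 -0.301  0.106]]
[[ 0.486 -0.109  0.106]
 [ 0.443 -0.11   0.106]
 [ 0.561 -0.209  0.106]
 [ 0.516 -0.2    0.106]]
{'fx': 334.908, 'fy': 334.908, 'cx': 253.111, 'cy': 188.689, 'k1': -0.075, 'R': [[0.314, -0.949, 0.0], [-0.917, -0.303, 0.258], [-0.245, -0.081, -0.966]], 't': [-0.675, -0.033, 0.378]}
```

```bash
python3 - <<'E'
from h import *
k=viewer.calibration("top");s=viewer.calibration("scene")
for z in (0,.1,.2,.3):
    X=world(k,[(445,255),(460,245)],[z]*2); print(z,np.round(X,3).tolist(),np.round(pix(s,X)).tolist())
print("binder base",np.round(world(s,[(290,146),(355,158)],[0,0]),3).tolist())
P=[(.212,-.641,.23),(.3,-.55,.23),(.42,-.4,.23),(.54,-.2,.2)]
print(pix(s,P).round().tolist(),pix(k,P).round().tolist())
a=cv2.imread("pics/top0.png");cv2.imwrite("pics/topr.png",cv2.resize(a[60:384,312:],None,fx=1.8,fy=1.8))
E
```

```text
0 [[0.334, -0.448, 0.0], [0.367, -0.498, 0.0]] [[361.0, 164.0], [357.0, 159.0]]
0.1 [[0.34, -0.408, 0.1], [0.371, -0.454, 0.1]] [[360.0, 145.0], [356.0, 141.0]]
0.2 [[0.346, -0.368, 0.2], [0.375, -0.411, 0.2]] [[359.0, 124.0], [355.0, 121.0]]
0.3 [[0.352, -0.328, 0.3], [0.378, -0.367, 0.3]] [[358.0, 101.0], [354.0, 98.0]]
binder base [[0.719, -0.527, 0.0], [0.379, -0.507, 0.0]]
[[406.0, 106.0], [381.0, 108.0], [345.0, 113.0], [299.0, 129.0]] [[544.0, 306.0], [513.0, 273.0], [461.0, 229.0], [386.0, 184.0]]
```

View pics/topr.png

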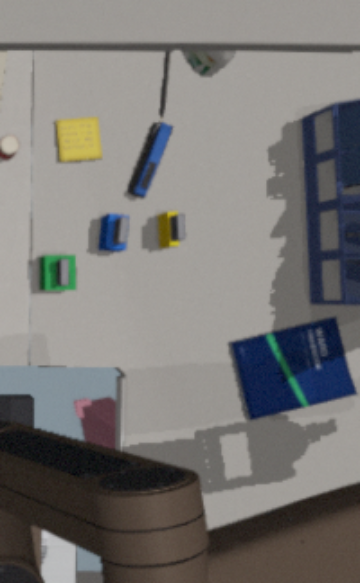

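The navy item is a flat book. The tall binders stand at y < -0.5, x > 0.38, so I swing clear of them towards the blue spacer.

Call:
apply_moves(
  increments="0 0.2 1 0 -0.22; 0 0.2 1 0 -0.22; 0 0.2 1 0 -0.22",
  force=40,
)

```text
t: 0.78
tcp_pos: [0.2329, -0.5385, 0.2312]
orientation: [0.997, 0.074, 0.0, -0.0]
contact_force: [-0.2, -0.4, -0.1]
finger_gap: 1.0
finger_force: 0.0
```

Call:
apply_moves(
  increments="0 0.6 1 0 -0.22; 0 0.6 1 0 -0.22; 0 0.6 1 0 -0.22",
)

```text
t: 1.15
tcp_pos: [0.2937, -0.4393, 0.2317]
orientation: [1.0, -0.011, 0.0, 0.0]
contact_force: [-0.3, -0.4, 0.2]
finger_gap: 1.001
finger_force: 0.0
```

Call:
apply_moves(
  increments="0 1 1 0 -0.22; 0 1 1 0 -0.22; 0 1 1 0 -0.22",
)

```text
t: 1.52
tcp_pos: [0.3938, -0.3404, 0.2318]
orientation: [0.995, -0.098, 0.0, 0.001]
contact_force: [-0.7, 0.0, -0.1]
finger_gap: 0.999
finger_force: 0.0
```

Call:
apply_moves(
  increments="0 1 1 0 0; 0 1 1 0 0; 0 1 1 0 0; 0 1 1 0 0",
)

```text
t: 2.02
tcp_pos: [0.4925, -0.2416, 0.2313]
orientation: [0.995, -0.099, -0.0, 0.0]
contact_force: [0.3, -0.2, 0.2]
finger_gap: 1.0
finger_force: 0.0
```

```bash
python3 - <<'E'
from h import *
k=viewer.calibration("wrist");a=viewer.read_camera("wrist");cv2.imwrite("pics/w1.png",a)
s=ctrl.state();print(s["t"],s["tcp_pos"],s["orientation"],s["qpos"].round(2));import pickle;pickle.dump(k,open("w1.pkl","wb"))
cv2.imwrite("pics/w1z.png",cv2.resize(a,None,fx=1.55,fy=1.55,interpolation=cv2.INTER_CUBIC))
E
```

```text
2.075 [ 0.4918688  -0.24216359  0.23120282] [ 9.95054634e-01 -9.93274460e-02 -3.49147150e-04  4.60818233e-04] [-0.64  0.01  1.89 -0.    1.25  1.13]
```

View pics/w1z.png

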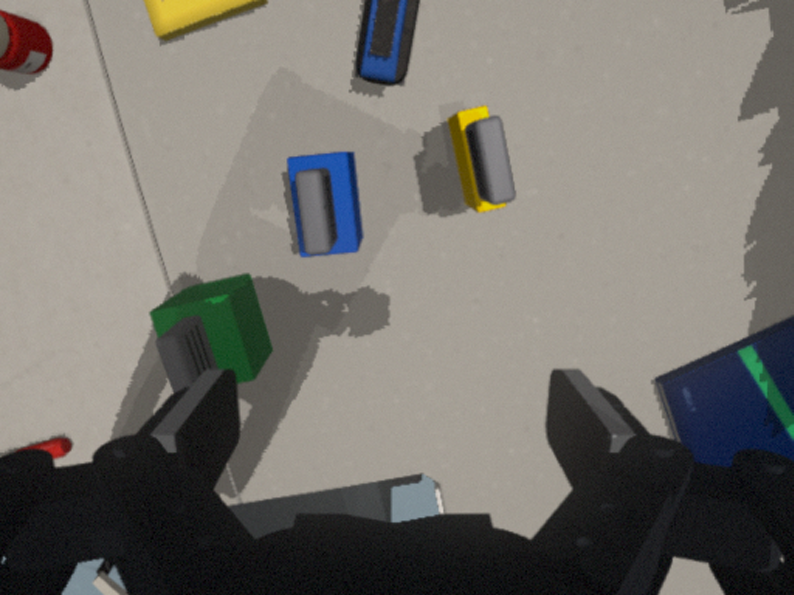

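Blue tab top at about zoomed px (313,211), long axis from (310,170) to (317,253).

```bash
python3 - <<'E'
from h import *
import pickle;k=pickle.load(open("w1.pkl","rb"))
p=np.array([(310,170),(317,253),(296,212),(327,211), (288,158),(354,152),(361,249),(301,256)])/1.55
X=world(k,p,[.106]*4+[.064]*4);print(X.round(4))
for a,b in((1,0),(3,2),(7,4),(6,5)): d=X[a if a!=3 else 3]-X[b];print(np.hypot(*d[:2]).round(4),np.degrees(np.arctan2(d[1],d[0])).round(1))
print(X[:4].mean(0),X[4:].mean(0))
E
```

```text
[[ 0.5574 -0.2122  0.106 ]
 [ 0.5152 -0.2058  0.106 ]
 [ 0.5383 -0.2001  0.106 ]
 [ 0.5356 -0.2159  0.106 ]
 [ 0.5668 -0.1946  0.064 ]
 [ 0.5624 -0.2329  0.064 ]
 [ 0.5058 -0.2249  0.064 ]
 [ 0.5089 -0.1882  0.064 ]]
0.0426 171.5
0.016 -99.7
0.0583 173.8
0.0571 171.9
[ 0.53662479 -0.20851374  0.106     ] [ 0.53597256 -0.21017203  0.064     ]
```

Call:
apply_moves(
  increments="0 0.44 0.32 -0.3 0.07; 0 0.44 0.32 -0.6 0.07; 0 0.44 0.32 -0.6 0.07; 0 0.44 0.32 -0.6 0.07",
)

```text
t: 2.58
tcp_pos: [0.536, -0.2106, 0.1725]
orientation: [0.997, -0.073, 0.001, 0.001]
contact_force: [-0.2, -0.1, 0.6]
finger_gap: 1.001
finger_force: 0.0
```

Call:
apply_moves(
  increments="0 0 0 -0.5 0; 0 0 0 -0.96 0; 0 0 0 -0.96 0; 0 0 0 -0.96 0;1 0 0 -0.96 0;1 0 0 -0.96 0;1 0 0 -0.96 0;1 0 0 -0.96 0;1 0 0 -0.96 0;1 0 0 -0.96 0;1 0 0 -0.96 0;1 0 0 -0.96 0",
  force=40,
)

```text
t: 4.08
tcp_pos: [0.5365, -0.2088, 0.0757]
orientation: [0.997, -0.072, 0.0, 0.0]
contact_force: [-0.3, -0.1, 3.5]
finger_gap: 0.16
finger_force: 41.4
```

Call:
apply_moves(
  increments="1 0 0 0.4 0; 1 0 0 1 0; 1 0 0 1 0",
)

```text
t: 4.45
tcp_pos: [0.5389, -0.2104, 0.1808]
orientation: [0.997, -0.072, 0.005, 0.002]
contact_force: [0.2, -0.3, -2.5]
finger_gap: 0.159
finger_force: 40.9
```

Call:
apply_moves(
  increments="1 -0.2 0.5 0.5 0; 1 -0.3 1 0.9 0; 1 -0.3 1 0.9 0",
)

```text
t: 4.82
tcp_pos: [0.5062, -0.107, 0.2666]
orientation: [0.998, -0.07, 0.001, 0.0]
contact_force: [0.1, 0.5, -1.9]
finger_gap: 0.161
finger_force: 40.8
```

Call:
apply_moves(
  increments="1 -0.1 0.5 0 0; 1 -0.2 1 0 0; 1 -0.3 1 0 0",
)

```text
t: 5.2
tcp_pos: [0.4747, -0.0067, 0.2626]
orientation: [0.998, -0.07, -0.002, -0.0]
contact_force: [0.3, -0.3, -1.1]
finger_gap: 0.159
finger_force: 40.8
```

Call:
apply_moves(
  increments="1 -0.1 0.5 0 0; 1 -0.1 0.8 0 0; 1 -0.1 0.8 0 0; 1 -0.1 0.8 0 0; 1 -0.1 0.8 0 0",
)

```text
t: 5.82
tcp_pos: [0.4663, 0.07, 0.2647]
orientation: [0.997, -0.073, -0.001, 0.0]
contact_force: [-0.0, -0.6, -2.7]
finger_gap: 0.158
finger_force: 40.9
```

```bash
python3 - <<'E'
from h import *
k=viewer.calibration("wrist");a=viewer.read_camera("wrist")
s=ctrl.state();print(s["t"],s["tcp_pos"],s["orientation"],s["qpos"].round(2),s["finger_gap"]);import pickle;pickle.dump(k,open("w2.pkl","wb"))
cv2.imwrite("pics/w2z.png",cv2.resize(a,None,fx=1.55,fy=1.55,interpolation=cv2.INTER_CUBIC))
E
```

```text
5.875 [0.4663461  0.07011017 0.26490957] [ 9.97362324e-01 -7.25827191e-02 -3.25295618e-04  1.92247193e-04] [-0.07 -0.2   2.02 -0.    1.32  1.65] 0.15885721095696628
```

View pics/w2z.png

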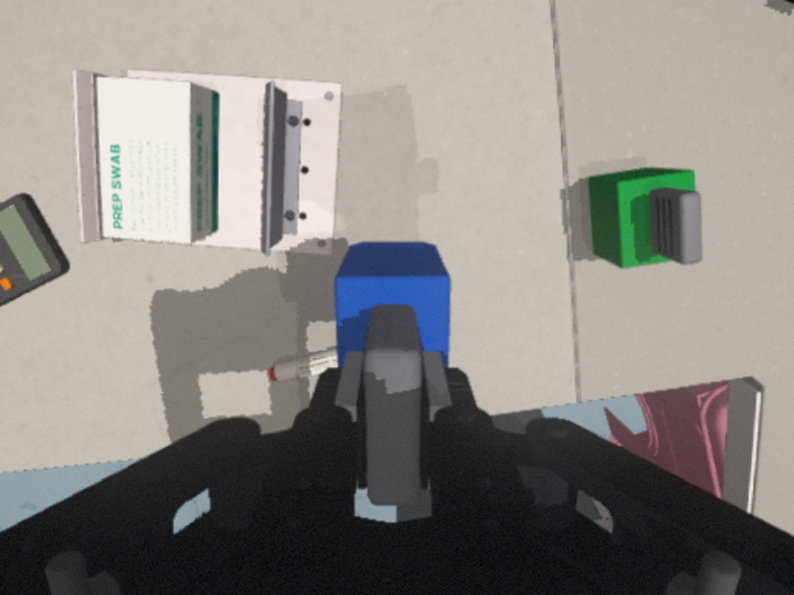

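Box top right edge at zoomed (190,80)-(191,243), its foot at (218,93)-(214,235). Plate top inner edge at (267,82)-(262,253). The spacer is held upright.

```bash
python3 - <<'E'
from h import *
import pickle;k=pickle.load(open("w2.pkl","rb"))
p=np.array([(190,80),(191,243),(218,93),(214,235),(267,82),(262,253)])/1.55
X=world(k,p,[.064]*2+[.005]*2+[.072]*2);print(X.round(4))
for i in (0,2,4):
    d=X[i]-X[i+1];a=np.arctan2(d[1],d[0]);print(np.hypot(*d[:2]).round(4),np.degrees(a).round(1))
a=np.radians(-9);n=np.array([-np.sin(a),np.cos(a)]);u=np.array([np.cos(a),np.sin(a)])
for i in(0,2,4):print("n",X[i:i+2,:2]@n,"u",X[i:i+2,:2]@u)
# held block lower corners, top front edge of block (z foot +.064) & foot edge
q=np.array([(336,278),(450,277)])/1.55
print(world(k,q,[.265-.075]*2))
print(world(k,np.array([(348,243),(434,243)])/1.55,[.265-.075]*2))
E
```

```text
[[0.596  0.18   0.064 ]
 [0.4941 0.2034 0.064 ]
 [0.5945 0.1817 0.005 ]
 [0.4911 0.2081 0.005 ]
 [0.5854 0.1302 0.072 ]
 [0.4813 0.1546 0.072 ]]
0.1045 -12.9
0.1067 -14.3
0.1069 -13.2
n [0.27104043 0.27816952] u [0.56046393 0.4562148 ]
n [0.27246128 0.28238488] u [0.55880185 0.45254567]
n [0.22012724 0.2279843 ] u [0.55783013 0.45123722]
[[0.4834843  0.09213673 0.19      ]
 [0.47679155 0.04357403 0.19      ]]
[[0.49772618 0.08449435 0.19      ]
 [0.49243987 0.04853633 0.19      ]]
```

The gap measures about 50 mm at the flared top, so it is the 46 mm setting and blue is right. I'll look from straight in line to settle the yaw.

Call:
apply_moves(
  increments="1 -0.1 0.5 0 -0.08; 1 -0.1 0.9 0 -0.08; 1 -0.1 0.9 0 -0.08; 1 -0.1 0.9 0 -0.08; 1 -0.1 0.9 0 -0.08",
)

```text
t: 6.5
tcp_pos: [0.4564, 0.1602, 0.2652]
orientation: [0.995, -0.104, -0.0, 0.0]
contact_force: [-0.3, -0.4, -1.0]
finger_gap: 0.155
finger_force: 40.9
```

```bash
python3 - <<'E'
from h import *
k=viewer.calibration("wrist");a=viewer.read_camera("wrist")
s=ctrl.state();print(s["t"],s["tcp_pos"],s["orientation"],s["finger_gap"]);import pickle;pickle.dump(k,open("w3.pkl","wb"))
cv2.imwrite("pics/w3z.png",cv2.resize(a[20:220,150:390],None,fx=3,fy=3,interpolation=cv2.INTER_CUBIC))
E
```

```text
6.55 [0.45646886 0.16021779 0.26530255] [ 9.94591781e-01 -1.03861320e-01  3.95034178e-05  1.17672900e-04] 0.15881987869207065
```

View pics/w3z.png

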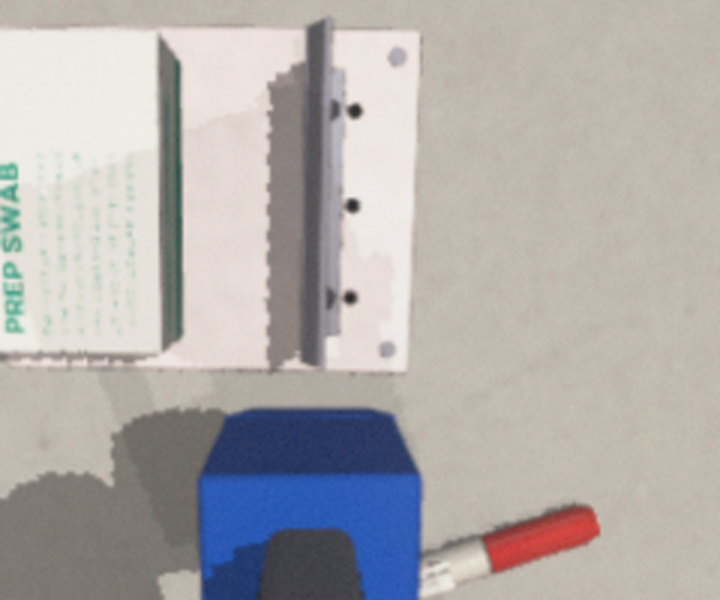

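Box top edge at (158,35)-(161,354), foot (181,65)-(182,333), plate inner top edge (308,22)-(303,362) in the crop. The unused holes lie outside the plate, so it is set to the narrow gap.

```bash
python3 - <<'E'
from h import *
import pickle;k=pickle.load(open("w3.pkl","rb"))
f=lambda l:np.array(l)/3+[150,20]
p=f([(158,35),(161,354),(181,65),(182,333),(308,22),(303,362),(418,31),(405,371)])
X=world(k,p,[.064]*2+[.005]*2+[.072]*2+[.005]*2);print(X.round(4))
for i in (0,2,4,6):
    d=X[i]-X[i+1];a=np.arctan2(d[1],d[0]);print(np.hypot(*d[:2]).round(4),np.degrees(a).round(1))
a=np.radians(-12);n=np.array([-np.sin(a),np.cos(a)]);u=np.array([np.cos(a),np.sin(a)])
for i in(0,2,4,6):print("n",X[i:i+2,:2]@n,"u",X[i:i+2,:2]@u)
q=f([(226,412),(394,412),(200,475),(421,475)])
Y=world(k,q,[.19,.19,.20,.20]);print(Y.round(4),(Y[:,:2]@n).round(4))
print("tcp n,u",np.array([.4565,.1602])@n,np.array([.4565,.1602])@u)
nn=.2885
E
```

```text
[[0.5933 0.1809 0.064 ]
 [0.4937 0.2042 0.064 ]
 [0.5935 0.1807 0.005 ]
 [0.4954 0.2038 0.005 ]
 [0.5854 0.1335 0.072 ]
 [0.4818 0.1571 0.072 ]
 [0.5869 0.0911 0.005 ]
 [0.4621 0.1199 0.005 ]]
0.1023 -13.2
0.1007 -13.3
0.1063 -12.9
0.128 -13.0
n [0.30027192 0.30239097] u [0.54273653 0.44045091]
n [0.30017246 0.30239645] u [0.54293818 0.44222695]
n [0.25226976 0.25386871] u [0.54488962 0.43863415]
n [0.21115719 0.21333575] u [0.55512475 0.42712398]
[[0.4882 0.1723 0.19  ]
 [0.4806 0.1363 0.19  ]
 [0.4777 0.1796 0.2   ]
 [0.468  0.1337 0.2   ]] [0.2701 0.2333 0.275  0.2281]
tcp n,u 0.2516109324958628 0.4132169268659773
```

Call:
apply_moves(
  increments="1 0.5 0.05 -0.1 -0.03; 1 0.82 0.09 -0.5 -0.03; 1 0.82 0.09 -0.9 -0.03; 1 0.82 0.09 -0.9 -0.03; 1 0.82 0.09 -0.9 -0.03; 1 0.82 0.09 -0.9 -0.03; 1 0.82 0.09 -0.9 -0.03",
)

```text
t: 7.42
tcp_pos: [0.539, 0.1704, 0.1774]
orientation: [0.993, -0.115, 0.002, -0.0]
contact_force: [0.6, 0.3, -1.6]
finger_gap: 0.158
finger_force: 40.8
```

Call:
apply_moves(
  increments="1 0 0 -0.15 0; 1 0 0 -0.3 0; 1 0 0 -0.4 0; 1 0 0 -0.5 0; 1 0 0 -0.5 0",
)

```text
t: 8.05
tcp_pos: [0.5374, 0.1702, 0.1239]
orientation: [0.993, -0.115, -0.001, 0.0]
contact_force: [0.8, 0.8, -1.6]
finger_gap: 0.155
finger_force: 40.9
```

Call:
apply_moves(
  increments="1 0 0 -0.1 0; 1 0 0 -0.2 0; 1 0 0 -0.3 0; 1 0 0 -0.37 0; 1 0 0 -0.42 0; 1 0 0 -0.44 0; 1 0 0 -0.44 0; 1 0 0 -0.44 0",
)

```text
t: 9.05
tcp_pos: [0.5385, 0.1703, 0.0817]
orientation: [0.993, -0.115, 0.0, -0.0]
contact_force: [-0.6, -0.8, -2.1]
finger_gap: 0.155
finger_force: 40.9
```

Call:
apply_moves(
  increments="1 0 0 -0.01 0; 1 0 0 -0.02 0; 1 0 0 -0.02 0",
)

```text
t: 9.43
tcp_pos: [0.5387, 0.1704, 0.0807]
orientation: [0.993, -0.115, 0.0, -0.0]
contact_force: [-3.1, -0.6, 5.0]
finger_gap: 0.155
finger_force: 41.8
```

The spacer is on the floor. Release with a partial opening, then lift.

Call:
apply_moves(
  increments="0.7 0 0 0 0; 0.6 0 0 0 0; 0.5 0 0 0 0; 0.5 0 0 0 0; 0.5 0 0 0.1 0; 0.5 0 0 0.3 0; 0.5 0 0 0.7 0; 0.5 0 0 1 0; 0.5 0 0 1 0",
)

```text
t: 10.55
tcp_pos: [0.5408, 0.1706, 0.1845]
orientation: [0.993, -0.115, 0.004, -0.001]
contact_force: [-0.6, -0.7, 0.1]
finger_gap: 0.503
finger_force: 0.0
```

Call:
apply_moves(
  increments="0.5 -0.3 0 0.5 0; 0.5 -0.6 0 0.8 0; 0.5 -0.6 0 0.8 0; 0.5 -0.6 0 0.8 0; 0.5 -0.6 0 0.8 0",
)

```text
t: 11.18
tcp_pos: [0.478, 0.17, 0.2572]
orientation: [0.993, -0.115, -0.002, 0.0]
contact_force: [0.0, -0.4, -0.1]
finger_gap: 0.502
finger_force: 0.0
```

```bash
python3 - <<'E'
from h import *
k=viewer.calibration("wrist");a=viewer.read_camera("wrist")
s=ctrl.state();print(s["t"],s["tcp_pos"],s["contact_force"],s["finger_gap"]);import pickle;pickle.dump(k,open("w4.pkl","wb"))
cv2.imwrite("pics/w4z.png",cv2.resize(a[20:260,130:410],None,fx=2.5,fy=2.5,interpolation=cv2.INTER_CUBIC))
E
```

```text
11.225 [0.47801887 0.16998284 0.2573404 ] [0.18157621 0.3715426  0.61085916] 0.503581078405627
```

View pics/w4z.png

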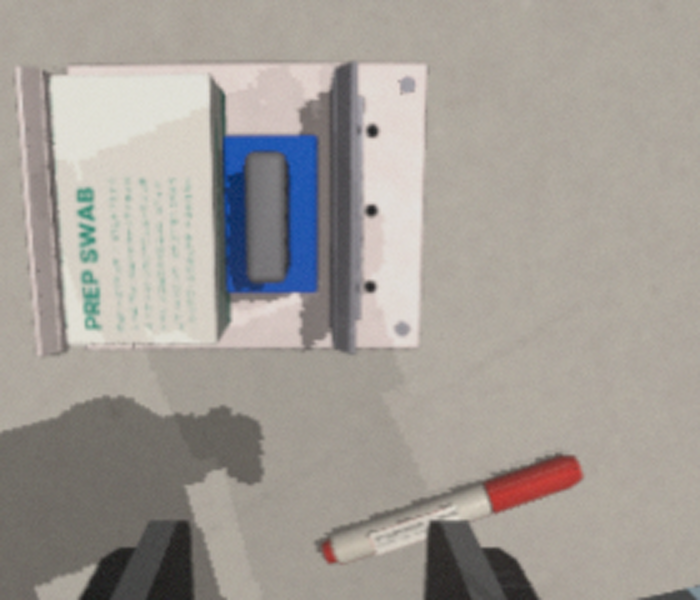

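The blue spacer stands upright in the gap, released. Its tab centre is at crop (267,216) and the box spans rows 75-343, so it is midway along. Handing in.

```bash
python3 -c "
from h import *
print(ctrl.job_done())"
```

```text
the job is handed in; nothing more can be done
None
```

The gap is at the 46 mm setting, so I left the blue spacer standing in it: upright, on the holder's floor, about midway along the box and released. I handed the job in at about 11 s; no verdict came back.

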